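# Check the tyre of the cage trolley with a stick gauge

## Task

Check the pressure of the trolley wheel lying on the table: take the right-angle stick gauge out of its tray, feel its chuck onto the tyre's leaning valve and press it straight down until it is fully home and the white rod has come out and stands still, firmly but without forcing the valve. Then lift it off and set it gently back in its tray as it lay, chuck in the pocket and barrel in the fork, with the rod still out to read. Don't touch the rod, and leave the other things on the table alone.

Things in the scene. Friction and masses are not known exactly. Their poses are not given: they have to be found in the camera images.
- gauge_head (a point): Steel right-angle stick tyre gauge, 150 g: centre of its head, a block 22 mm long (x) by 18 mm wide (y: the flat sides to grip) by 20 mm high (z), axes of the gauge. The barrel, 13 mm in diameter, runs from here to 125 mm along +x at this height. The chuck, a tube 20 mm in diameter, hangs down (-z) from the head, its open mouth 40 mm below this point.
- gauge_rear (a point): The far end of the gauge's barrel, on its axis, 125 mm from the head point along gauge +x. The rod comes out here.
- gauge: The whole gauge; origin at the centre of the chuck's mouth, 40 mm below the head point, axes as there. The mouth is 12 mm wide, narrowing to a 10.4 mm bore; 7 mm up the bore sits the sprung rubber seal that the valve pushes on.
- chuck (a joint): How far the valve has pushed the sprung seal up the chuck (m): 0 free, 0.006 fully home on its stop. The spring takes 1.5 N to start and 5 N at the stop, the tyre's air adds 3 to 5.5 N, and the leaning stem may drag by a few N: fully home takes 8 to 15 N in all. More only loads the stop; over 20 N risks the valve. Set down on the stem's tip beside the bore, the chuck stops 13 mm higher.
- rod (a joint): How far the rod stands out of the barrel (m). 0 at the start. The air drives it out as the chuck goes home, to between 12 and 34 mm by the unknown pressure; it stays out by light friction when the gauge is taken off.
- indicator: The white 4 mm square rod in the barrel, with black graduations. Moves only along gauge x; not to be touched. Origin that of the gauge, shifted along x by the rod's travel.
- wheel: Trolley wheel lying flat on the table, fixed: black tyre 260 mm in diameter and 80 mm high, grey steel rim, bearing hub 42 mm in diameter and 75 mm high. Origin at the centre of its underside, z up.
- valve_mark (a point): Top of the valve stem if it stood upright: 37 mm from the wheel's centre along wheel x, 82 mm above the table. The stem stands in a rubber base 40 mm lower, gives a little and leans: its tip is 2.4 to 4.5 mm off this point sideways, to be felt or seen. Its top 20 mm is brass, 8 mm in diameter, tip chamfered to 6 mm; hub and tyre are lower. Fully home, the chuck's mouth is 13 mm below the tip.
- tray: Grey plastic tyre-kit tray, 240 (x) by 120 mm, walls 16 mm high, floor 4 mm thick, fixed. Origin at the centre of its underside. A square pocket, 32 mm inside, rim 5 mm above the floor, is centred at x = -75 mm, y = 0. A fork at x = +20 mm carries the barrel: slot 18 mm wide, its bottom 37.5 mm and the prong tips 54 mm above the table.
- gauge_rest (a point): Where the gauge's head point is when the gauge lies in its tray: chuck mouth standing on the floor of the pocket, barrel along the tray's +x in the fork. 44 mm above the table; axes of the tray.
- dust_cap: Bystander: the valve's black dust cap, 11 mm wide, 12 mm high. Origin at its underside.
- spanner: Bystander: steel spanner 150 mm long, lying on the table.
- seed_pot: Bystander: white ceramic pot 66 mm wide and 40 mm high.
- drinker: Bystander: clear plastic drinker, 44 mm in diameter and 120 mm high, standing.
Not all that is in view belongs to the job. Of the things shaped like the gauge, the bare steel one is meant.

How it is judged:
By the outcome, as a careful person would: the job done as asked, in the order asked, and still so for the second after the job is handed in, with the robot touching nothing.
It also fails if it takes over 69 s, if anything falls off the work surface, if the arm or the gripper's body presses on something with over 40 N, if the wrist force passes 120 N, or if a joint passes its speed limit or range.

## Robot

A 6-joint arm with a two-finger parallel gripper is mounted at the origin on the work surface. World frame = base frame: x ahead of the robot, y to its left, z up, the work surface at z = 0. Lengths are in mm, angles in rad, forces in N, time in s.
With the tool pointing down it reaches from about 350 to 875 mm from the base axis. Payload 4.2 kg.
Tool frame: the origin (TCP) lies midway between the tips of the shut fingers; the grasp point (between the pads) lies 19 mm behind it; z points along the fingers, y is the direction in which the jaws open and shut (so a half turn about z gives the same grasp; the last joint's range is limited). The gripper opens to 85 mm and grips with 20 to 120 N. Pads are 22 mm wide; open, the fingers measure 114 mm over their backs; the gripper's body (76 mm by 85 mm) begins 54 mm behind the grasp point. The pads swing forward as they close: fully open they stand 13 mm farther back than shut.
Start: joints at [1.419, 0.385, 0.008, 0, -1.194, -0.259], TCP at [249.556, 572.993, 231.312] pointing down, gripper open.
Joint ranges: [-3.14, 3.14], [-1.21, 2.06], [-1.07, 1.41], [-3.16, 2.05], [-2.99, -0.16], [-3.1, 3.1]. Speed limits (rad/s): [2.79, 2.79, 3.14, 3.14, 3.14, 3.14].

## Interface

Orientations are given as a unit quaternion [x, y, z, w].
In Python, from bench import readout, optics, workorder, nets gives the robot as it stands. The module is installed in compiled form; this text tells all that it offers.
- The arm moves only by the tool move_arm, never from a script. Its argument "steps" is a list of rows, each a list of 7 numbers: the opening, from -1 (shut) to 1 (fully open), so that 0 is half open, then the shift along the world's x, y, z in mm, then the turn, a rotation vector about the world's x, y, z in rad. In form: [[gripper, tx, ty, tz, wx, wy, wz], ...]. A call has 1 to 5 rows; each row is the pose to reach, as a shift and turn from the pose commanded when the call began; what a row does not reach only later rows make up. A row lasts 1/12 s, in which the tool goes at most 41.7 mm and 7.16 degrees, less where a joint would pass 70% of its speed; a pose out of reach is approached as far as the arm can. A call with a gripper value outside its range is refused whole. The fingers move at their own pace and stop on an object; the grip force is fixed at half the most. Time passes only in rows, so rows that repeat a pose let the fingers close. It gives the time, the measured TCP pose, the force and the opening at its end, in the units of the state.
- readout.read_state(): the state, without advancing time (a new reading comes with each control period).
- optics.get_image(name): name is "side" or "top"; returns a dict with "frame" (420x560x3 uint8, blue, green, red), "fx", "fy", "cx", "cy" (pixels), "rvec" (rotation vector, rad) and "tvec" (3), from world to camera coordinates, as OpenCV has them. Camera axes: x right, y down, z forward; pixel columns grow to the right and rows downward; lengths in mm; the calibration is good to about 2 mm. A picture is of the moment at which its call begins. There is no depth.
- workorder.job_done(): hands the job in, once; it reports no verdict.
Trained networks look in a picture, given as the dict that the camera call returned (one of the last four; its "shot" number tells which), for a name from the list of things; names that differ only in an ending like _2 or _b are one class to them, and where a whole thing is asked for, a point or a joint stands for the part that bears it (a point fixed in the world has none). Each returns a list of dicts, best first, with "conf" (0 to 1); they miss things now and then, are a little off and sometimes report something else, mostly with a low value. They report only what shows in the picture. A call takes as long as a camera call. They do not tell look-alikes from the thing itself.
- nets.silhouettes(name, picture): "region" (420x560 bool, what is visible of it) and "extent" ([left, top, right, bottom] in pixels, round what is visible of it).
- nets.tip_of(name, picture): "uv" ([column, row] in pixels: a listed point, or the origin of a listed thing).
The state is a dict: "clock": time; "joints": joint angles; "joint_vel": joint speeds; "joint_efforts": joint torques, N m; "position": TCP position; "ee_rot": TCP orientation; "contact_force": force on the tool from outside, world axes, zero at the start; "wrist_torque": the same for the moment, N m; "gripper_width": finger opening in mm.
Only numpy, scipy, OpenCV 4.12 (cv2) and the standard library are available. Lean on these libraries where they do the work, as an engineer would, in place of code of your own. Each camera call takes 0.05 s, during which the arm holds its last target.

## Working session

There is one attempt and no reset: what is moved stays moved. The work goes in short steps, Python scripts to look and compute and a tool call to move; the robot and the scene stay as the last step left them, time stands still between calls to the robot, and variables do not carry over. Pictures are saved under pics/ and viewed, and the job is handed in when it is done.

Besides the shell and the picture viewer there is one more tool, called after ">>>" as a command line: name --pt "numbers of a row" for each row, then --argument value for the rest. move_arm: Moves the arm, as the interface text tells. Its arguments: {"type":"object","properties":{"steps":{"type":"array","items":{"type":"array","items":{"type":"number"}}}},"required":["steps"]}

```bash
mkdir -p pics
cat > h.py <<'E'
import numpy as np, cv2
from bench import readout, optics, workorder, nets
def cam(p):
    R=cv2.Rodrigues(np.array(p["rvec"],float))[0]; t=np.array(p["tvec"],float).ravel()
    return R,t
def ray(p,uv):
    R,t=cam(p); d=np.array([(uv[0]-p["cx"])/p["fx"],(uv[1]-p["cy"])/p["fy"],1.0])
    return -R.T@t, R.T@d
def atz(p,uv,z):
    o,d=ray(p,uv); return o+d*(z-o[2])/d[2]
def proj(p,X):
    R,t=cam(p); c=R@np.array(X,float)+t; return np.array([p["fx"]*c[0]/c[2]+p["cx"],p["fy"]*c[1]/c[2]+p["cy"]])
def tri(ps,uvs):
    A=[];b=[]
    for p,uv in zip(ps,uvs):
        o,d=ray(p,uv); d=d/np.linalg.norm(d); M=np.eye(3)-np.outer(d,d); A.append(M); b.append(M@o)
    A=np.vstack(A); b=np.hstack(b); return np.linalg.lstsq(A,b,rcond=None)[0]
E
python3 - <<'E'
from h import *
s=readout.read_state(); print(s)
T=optics.get_image("top"); S=optics.get_image("side")
cv2.imwrite("pics/t0.png",T["frame"]); cv2.imwrite("pics/s0.png",S["frame"])
for n,p in(("T",T),("S",S)):
    R,t=cam(p); print(n,-R.T@t,R[2],p["fx"])
    for k in ["gauge_head","gauge_rear","gauge","wheel","valve_mark","tray","gauge_rest"]:
        print(n,k,[(np.round(r["uv"],1),round(r["conf"],2)) for r in nets.tip_of(k,p)][:4])
E
```

```text
{'clock': 0.0, 'joints': array([ 1.41860301e+00,  3.85560822e-01,  6.63140252e-03, -5.02870477e-04,
       -1.19403829e+00, -2.58591970e-01]), 'joint_vel': array([ 0.00019714,  0.0017072 ,  0.00081355,  0.00057094,  0.00068851,
       -0.00058969]), 'joint_efforts': array([-1.70599462e-03, -3.92288268e+01,  1.88406676e+01,  4.18607891e+00,
       -4.58289942e-03, -3.75260100e-06]), 'position': array([249.33230921, 572.46560162, 230.22064137]), 'ee_rot': array([ 9.78961453e-01, -2.04042250e-01, -1.75638268e-04,  1.09657967e-03]), 'contact_force': array([-0.40202503,  0.93128901, -0.23916539]), 'wrist_torque': array([0.0302829 , 0.02493003, 0.00300126]), 'gripper_width': 85.41132921824347}
T [ 335.12117063  -15.6999658  1436.9657206 ] [ 0.14490032 -0.00802256 -0.98941373] 453.30420139912854
T gauge_head [(array([329.7, 297.7]), 0.81), (array([403.6, 290.7]), 0.67), (array([406.6, 216. ]), 0.62), (array([325.8, 147.7]), 0.59)]
T gauge_rear [(array([366.5, 208.1]), 0.75), (array([131.5, 262.7]), 0.61), (array([327., 201.]), 0.56), (array([436.1, 319.7]), 0.56)]
T gauge [(array([397. , 30
[... 222 characters left out ...]
[315.8, 235.6]), 0.84)]
S [ 187.49135789 -901.232008    614.5177129 ] [ 0.30179051  0.8215904  -0.48364418] 422.5408401445687
S gauge_head [(array([268.1, 261.6]), 0.95), (array([199., 303.]), 0.7), (array([227. , 386.2]), 0.69), (array([389.1, 258. ]), 0.67)]
S gauge_rear [(array([206.3, 349.5]), 0.87), (array([319.4, 262.6]), 0.76), (array([380.2, 233.6]), 0.57), (array([336.7, 318.3]), 0.55)]
S gauge [(array([374.5, 356.3]), 0.92), (array([203.7, 381.2]), 0.88), (array([177. , 304.9]), 0.73), (array([407.5, 257.7]), 0.63)]
S wheel [(array([261.3, 202.4]), 0.59)]
S valve_mark [(array([271.2, 178.6]), 0.94)]
S tray [(array([297.1, 275.5]), 0.78)]
S gauge_rest [(array([270.8, 259.8]), 0.71)]
```

View pics/t0.png

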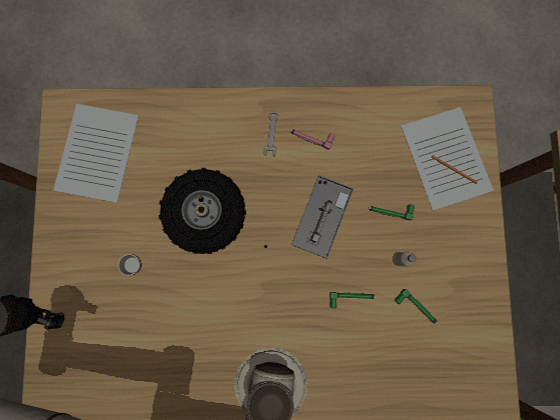

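View pics/s0.png

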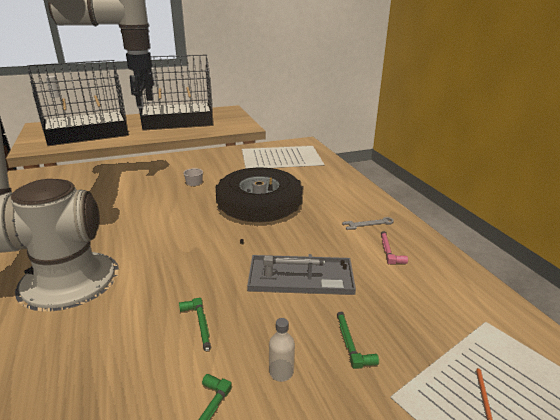

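The gauge-shaped things in the top view are steel in the tray at about (318,222), pink at (315,138), and green at (393,212), (350,298) and (415,305). The bare steel one in the tray fits the description. I'll enlarge it, and the valve, to confirm.

Run:
```python
from h import *
T=optics.get_image("top"); S=optics.get_image("side")
def crop(p,x,y,w,h,f): return cv2.resize(p["frame"][y:y+h,x:x+w],None,fx=f,fy=f,interpolation=cv2.INTER_CUBIC)
a=crop(T,285,170,75,95,4); b=crop(S,240,240,125,60,3.2); c=crop(T,155,165,95,95,3); d=crop(S,205,160,110,65,3.2)
W=np.zeros((600,800,3),np.uint8)
for im,(x,y) in((a,(0,0)),(b,(310,0)),(d,(310,200)),):
    W[y:y+im.shape[0],x:x+im.shape[1]]=im[:600-y,:800-x]
e=crop(T,180,190,45,40,4.5); W[410:410+e.shape[0],310:310+e.shape[1]]=e
e=crop(S,240,170,40,30,6); W[410:410+e.shape[0],530:530+e.shape[1]]=e
cv2.imwrite("pics/c1.png",W)
for n,p in(("T",T),("S",S)):
    for k in ["gauge_head","gauge_rear","gauge","valve_mark","gauge_rest","tray","wheel"]:
        print(n,k,[(np.round(r["uv"],1),round(r["conf"],2)) for r in nets.tip_of(k,p)])
```

```text
T gauge_head [(array([319.6, 238.2]), 0.72), (array([406.8, 216.4]), 0.72), (array([404.9, 289.7]), 0.65), (array([332.3, 294.8]), 0.59), (array([324.6, 145.8]), 0.56)]
T gauge_rear [(array([438. , 318.3]), 0.82), (array([373.3, 294.9]), 0.63), (array([329.2, 201.8]), 0.53), (array([369.4, 206.1]), 0.5), (array([292.1, 134.6]), 0.49)]
T gauge [(array([396.4, 302.3]), 0.81), (array([408.4, 205.6]), 0.78), (array([331.2, 306.8]), 0.54), (array([331.9, 134.8]), 0.54), (array([311.9, 236.4]), 0.46)]
T valve_mark [(array([199.2, 194.8]), 0.8)]
T gauge_rest [(array([312.8, 235.1]), 0.89)]
T tray [(array([320.2, 214.8]), 0.58), (array([202.8, 214.3]), 0.46)]
T wheel [(array([203.4, 211.9]), 0.92), (array([131.5, 261.5]), 0.65)]
S gauge_head [(array([353.1, 359.3]), 0.85), (array([227.5, 385.8]), 0.69), (array([268.1, 261.4]), 0.61), (array([390.3, 257.4]), 0.59), (array([197.3, 304. ]), 0.58), (array([272.9, 181. ]), 0.55)]
S gauge_rear [(array([208. , 346.9]), 0.72), (array([318.2, 261.2]), 0.68), (array([339. , 317.9]), 0.61), (array([380.7, 232.7]), 0.53)]
S gauge [(array([408. , 262.8]), 0.88), (array([176., 306.]), 0.79), (array([372.9, 361.1]), 0.77), (array([267.4, 271.6]), 0.68), (array([204.2, 380.1]), 0.66)]
S valve_mark [(array([270.5, 180.8]), 0.67), (array([271.7, 257.7]), 0.41)]
S gauge_rest [(array([270.4, 261.3]), 0.56), (array([299. , 277.8]), 0.55)]
S tray [(array([299.3, 278.2]), 0.82)]
S wheel [(array([258.5, 203.9]), 0.94)]
```

View pics/c1.png

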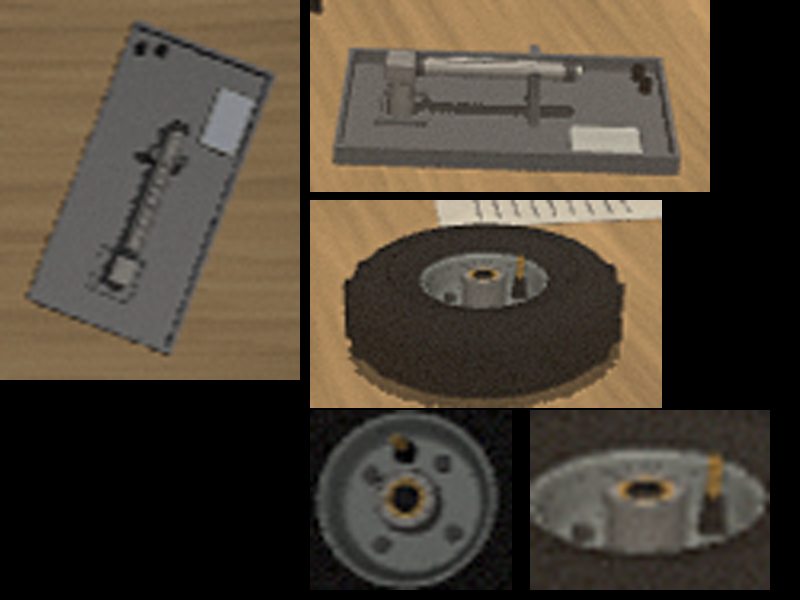

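```bash
cat > m.py <<'E'
from h import *
from scipy.optimize import least_squares
T=optics.get_image("top"); S=optics.get_image("side")
tc=np.array([(133,22),(273,75),(168,354),(27,297)],float)/4+[285,170]-.375
sc=(np.array([(348,48),(663,60),(680,160),(334,150)],float)-[310,0])/3.2+[240,240]-.35
print("top corners z16",[np.round(atz(T,u,16),0)[:2] for u in tc]); print("side",[np.round(atz(S,u,16),0)[:2] for u in sc])
def corners(q):
    c,s=np.cos(q[2]),np.sin(q[2]); return [np.array([q[0]+c*a-s*b,q[1]+s*a+c*b,16]) for a,b in((120,60),(120,-60),(-120,-60),(-120,60))]
# top order: far-left, far-right, near-right, near-left ; side order: near-left(x-,y+), far-left, far-right, near-right
def f(q,w=(1,1)):
    C=corners(q); r=[]
    for i in range(4): r+=list(w[0]*(proj(T,C[i])-tc[i]))
    for i,j in enumerate((3,0,1,2)): r+=list(w[1]*(proj(S,C[j])-sc[i]))
    return np.array(r)
for w in((1,1),(1,0),(0,1)):
    r=least_squares(f,[560,-10,0],args=(w,)); print("tray",w,r.x,np.abs(r.fun).max())
q=least_squares(f,[560,-10,0]).x
c,s=np.cos(q[2]),np.sin(q[2])
L=lambda a,b,z: np.array([q[0]+c*a-s*b,q[1]+s*a+c*b,z])
print("rest",L(-75,0,44))
ht=np.array([124,272])/4+[285,170]-.375; hs=np.array([399-310,68])/3.2+[240,240]-.35
print("head top via T",atz(T,ht,54), "proj rest top",proj(T,L(-75,0,54)),ht,"S",proj(S,L(-75,0,44)))
tu=[np.array([397-310,440-410])/4.5+[180,190]-.4, np.array([715-530,457-410])/6+[240,170]-.4]
print("tip tri",tri([T,S],tu), "T@82",atz(T,tu[0],82),"S@82",atz(S,tu[1],82))
for k in("wheel",):
  for p in(T,S):
    r=nets.silhouettes(k,p)[0]; print(k,r["extent"])
for k in("gauge",):
  for n,p in(("T",T),("S",S)):
    for r in nets.silhouettes(k,p): 
        x=r["extent"]; print(n,np.round(x),round(r["conf"],2))
vs=[[200,194],[270.8,180]]
print("valve_mark net",tri([T,S],vs))
# tray frame for known points in gauge
print("rear T",atz(T,[329,202],44))
E
python3 m.py
```

```text
top corners z16 [array([ 643., -156.]), array([ 599., -267.]), array([ 379., -177.]), array([424., -68.])]
side [array([421., -70.]), array([ 643., -165.]), array([ 598., -274.]), array([ 377., -185.])]
tray (1, 1) [ 5.10928418e+02 -1.69863944e+02 -3.87423801e-01] 1.3648925393733862
tray (1, 0) [ 5.11384563e+02 -1.67148786e+02 -3.86453656e-01] 0.5869709212658449
tray (0, 1) [ 5.09699359e+02 -1.73439088e+02 -3.87642059e-01] 0.504068387773458
rest [ 441.48701108 -141.52861394   44.        ]
head top via T [ 440.19611912 -140.9293575    54.        ] proj rest top [315.81088463 237.20045682] [315.625 237.625] S [268.60812316 259.69777183]
tip tri [567.10081794 212.08048544  82.30025623] T@82 [567.38179072 212.07240495  82.        ] S@82 [567.07023707 212.71347692  82.        ]
wheel [157.5, 171.1, 245.5, 253.5]
wheel [217.5, 166.7, 300.7, 222.3]
T [311. 201. 332. 241.] 0.77
T [290. 128. 336. 150.] 0.71
T [396. 293. 434. 324.] 0.7
T [327. 290. 378. 307.] 0.67
T [293. 175. 354. 258.] 0.67
T [368. 206. 412. 218.] 0.55
S [264. 255. 324. 278.] 0.95
S [385. 236. 408. 262.] 0.89
S [198. 377. 232. 420.] 0.72
S [181. 298. 213. 349.] 0.67
valve_mark net [571.87124116 211.24340628  73.93892286]
rear T [ 551.40661349 -186.1480249    44.        ]
```

The crop confirms it. The bare steel gauge lies in the tray with its head at top px (315.6,237.6), and the brass valve tip shows at top px (199,196) and side px (270,178). I'll go above the gauge head next.

>>> move_arm --pt "0.1 9.6 -35.7 0 0 0 0.005" --pt "0.1 19.2 -71.4 0 0 0 0.01" --pt "0.1 28.8 -107.1 0 0 0 0.015" --pt "0.1 38.4 -142.8 0 0 0 0.02" --pt "0.1 48 -178.5 0 0 0 0.024"

```text
clock: 2.32
position: [297.7, 392.8, 231.3]
ee_rot: [0.981, -0.192, 0.0, -0.0]
contact_force: [0.2, 0.5, -0.1]
gripper_width: 46.7
```

>>> move_arm --pt "0.1 9.6 -35.7 0 0 0 0" --pt "0.1 19.2 -71.4 0 0 0 0" --pt "0.1 28.8 -107.1 0 0 0 0" --pt "0.1 38.4 -142.8 0 0 0 0" --pt "0.1 48 -178.5 0 0 0 0"

```text
clock: 2.73
position: [345.6, 214.3, 231.7]
ee_rot: [0.981, -0.192, 0.0, -0.0]
contact_force: [0.7, 0.2, 0.2]
gripper_width: 47.4
```

>>> move_arm --pt "0.1 9.6 -35.7 0 0 0 0" --pt "0.1 19.2 -71.4 0 0 0 0" --pt "0.1 28.8 -107.1 0 0 0 0" --pt "0.1 38.4 -142.8 0 0 0 0" --pt "0.1 48 -178.5 0 0 0 0"

```text
clock: 3.15
position: [393.6, 35.8, 231.9]
ee_rot: [0.981, -0.192, 0.001, -0.0]
contact_force: [0.9, 0.3, 0.5]
gripper_width: 46.6
```

>>> move_arm --pt "0.1 9.6 -35.7 -20 0 0 0" --pt "0.1 19.2 -71.4 -40 0 0 0" --pt "0.1 28.8 -107.1 -60 0 0 0" --pt "0.1 38.4 -142.8 -80 0 0 0" --pt "0.1 47.4 -178.5 -90 0 0 0"

```text
clock: 3.57
position: [440.0, -142.8, 139.5]
ee_rot: [0.981, -0.192, -0.001, 0.0]
contact_force: [0.9, 1.6, 0.6]
gripper_width: 46.6
```

>>> move_arm --pt "0.1 0 0 -35 0 0 0" --pt "0.1 0 0 -66 0 0 0" --pt "0.1 0 0 -66 0 0 0" --pt "0.1 0 0 -66 0 0 0"

```text
clock: 3.9
position: [440.2, -141.3, 74.7]
ee_rot: [0.981, -0.192, -0.002, 0.001]
contact_force: [0.6, 0.0, 1.0]
gripper_width: 46.7
```

```bash
cat > look.py <<'E'
from h import *
import sys
def crop(p,x,y,w,h,f): return cv2.resize(p["frame"][y:y+h,x:x+w],None,fx=f,fy=f,interpolation=cv2.INTER_CUBIC)
def two(name,tx,ty,sx,sy,w=66,h=98,f=6):
    T=optics.get_image("top"); S=optics.get_image("side")
    a=crop(T,int(tx)-w//2,int(ty)-h//2,w,h,f); b=crop(S,int(sx)-w//2,int(sy)-h//2,w,h,f)
    cv2.imwrite("pics/%s.png"%name,np.hstack([a,b])); s=readout.read_state(); print("clk",s["clock"],"pos",s["position"],"F",s["contact_force"],"M",s["wrist_torque"],"w",s["gripper_width"],"q",s["ee_rot"])
    print("top px=(x/%d+%d, y/%d+%d)"%(f,int(tx)-w//2,f,int(ty)-h//2),"side: x-%d"%(w*f),int(sx)-w//2,int(sy)-h//2)
    return T,S
if __name__=="__main__":
    two(sys.argv[1],*map(float,sys.argv[2:6]))
E
python3 look.py g1 316 225 270 235
```

```text
clk 4.0 pos [ 442.47658659 -140.77180298   77.01392664] F [ 0.92425772 -0.3153071   1.09720735] M [ 0.05818848 -0.04146956  0.01153322] w 46.76378778577715 q [ 9.81506655e-01 -1.91421470e-01  1.58244372e-03 -6.13459433e-05]
top px=(x/6+283, y/6+176) side: x-396 237 186
```

View pics/g1.png

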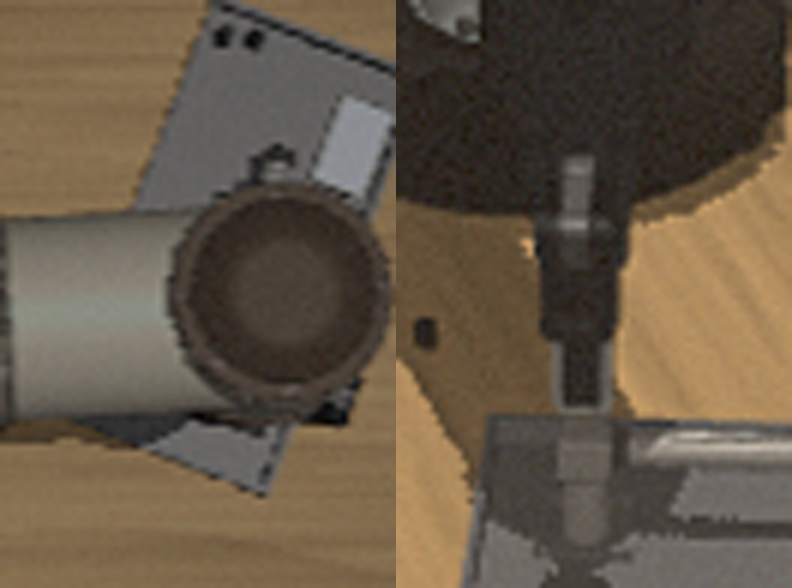

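Run:
```python
from h import *
S=optics.get_image("side")
for X in ([441,-141,75],[441,-141,44],[441,-141,54],[441,-141,34]): print(X,proj(S,X), (proj(S,X)-[237,186]+.4)*6+[396,0])
c,s=np.cos(-.387),np.sin(-.387)
print(proj(S,[441+3*c,-141+3*s,44])-proj(S,[441,-141,44]),proj(S,[441-3*s,-141+3*c,44])-proj(S,[441,-141,44]))
```

```text
[441, -141, 75] [268.2767682  248.44849554] [586.06060922 377.09097321]
[441, -141, 44] [268.33537409 259.61229556] [586.41224452 444.07377334]
[441, -141, 54] [268.31666646 256.0486917 ] [586.29999879 422.69215019]
[441, -141, 34] [268.35389741 263.1407926 ] [586.52338447 465.24475558]
[1.29546208 0.03859502] [ 0.08028973 -0.75439209]
```

The side view shows the pads at (582,380) and the head at (587,450) in the crop. That is 1–2 mm off, so I'll correct it slightly while descending and then grip.

>>> move_arm --pt "0.1 1 -1 -20 0 0 0" --pt "0.1 1 -1 -40 0 0 0" --pt "0.1 1 -1 -49 0 0 0" --pt "0.1 1 -1 -49 0 0 0" --pt "0.1 1 -1 -49 0 0 0"

```text
clock: 4.47
position: [442.8, -141.8, 27.3]
ee_rot: [0.981, -0.192, 0.001, -0.0]
contact_force: [0.6, -0.5, -0.2]
gripper_width: 46.6
```

>>> move_arm --pt "-0.2 0 0 0 0 0 0" --pt "-0.4 0 0 0 0 0 0" --pt "-0.5 0 0 0 0 0 0" --pt "-0.6 0 0 0 0 0 0" --pt "-0.7 0 0 0 0 0 0"

```text
clock: 4.88
position: [442.5, -142.0, 27.3]
ee_rot: [0.981, -0.192, 0.001, -0.0]
contact_force: [-1.6, 0.3, 6.2]
gripper_width: 17.3
```

>>> move_arm --pt "-0.8 0 0 0 0 0 0" --pt "-1 0 0 0 0 0 0" --pt "-1 0 0 0 0 0 0" --pt "-1 0 0 0 0 0 0" --pt "-1 0 0 0 0 0 0"

```text
clock: 5.3
position: [442.5, -142.0, 27.3]
ee_rot: [0.981, -0.192, 0.001, -0.0]
contact_force: [-2.8, 1.6, 5.7]
gripper_width: 16.6
```

```bash
python3 look.py g2 316 225 285 245
```

```text
clk 5.4 pos [ 442.53374039 -142.02257057   27.30510625] F [-0.67179719  1.02794136  6.01080195] M [ 0.31438475  0.32318618 -0.02617781] w 16.879440430817098 q [ 9.81374165e-01 -1.92104485e-01  7.77095785e-04 -1.02186826e-04]
top px=(x/6+283, y/6+176) side: x-396 252 196
```

View pics/g2.png

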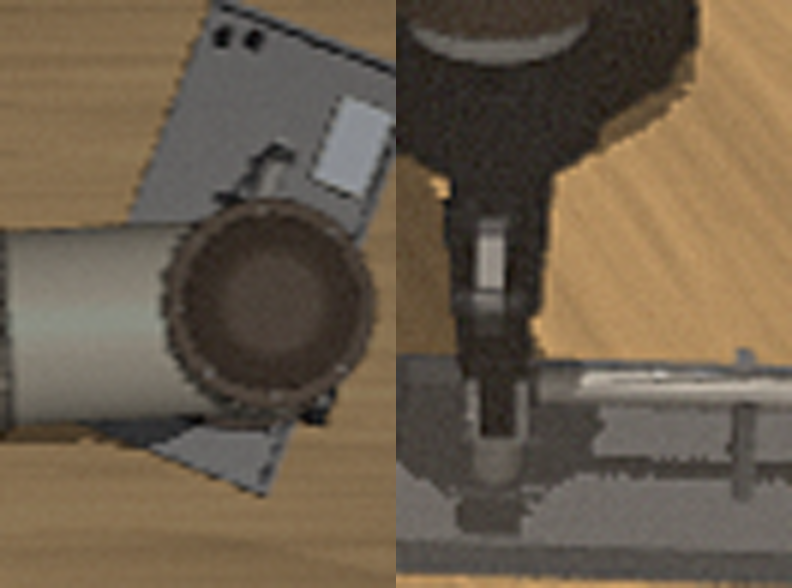

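>>> move_arm --pt "-1 0 0 8 0 0 0" --pt "-1 0 0 25 0 0 0" --pt "-1 0 0 55 0 0 0" --pt "-1 0 0 90 0 0 0" --pt "-1 0 0 125 0 0 0"

```text
clock: 5.82
position: [440.8, -142.0, 152.6]
ee_rot: [0.981, -0.192, -0.001, 0.0]
contact_force: [1.8, -0.5, -1.2]
gripper_width: 17.0
```

>>> move_arm --pt "-1 10 28 0 0 0 0" --pt "-1 22 63 0 0 0 0" --pt "-1 35 99 0 0 0 0" --pt "-1 48 135 0 0 0 0" --pt "-1 60 170 0 0 0 0"

```text
clock: 6.23
position: [501.8, 29.6, 151.8]
ee_rot: [0.981, -0.192, 0.0, -0.0]
contact_force: [0.8, 0.2, -1.6]
gripper_width: 17.2
```

>>> move_arm --pt "-1 12 35 0 0 0 0" --pt "-1 25 70 0 0 0 0" --pt "-1 37 105 0 0 0 0" --pt "-1 48 138 0 0 0 0" --pt "-1 58 166 0 0 0 0"

```text
clock: 6.65
position: [559.9, 196.1, 151.4]
ee_rot: [0.981, -0.192, -0.0, 0.0]
contact_force: [0.6, -1.0, -1.3]
gripper_width: 16.7
```

>>> move_arm --pt "-1 6 18 0 0 0 0" --pt "-1 6 18 -15 0 0 0" --pt "-1 6 18 -25 0 0 0" --pt "-1 6 18 -30 0 0 0" --pt "-1 6 18 -30 0 0 0"

```text
clock: 7.07
position: [564.5, 210.6, 119.5]
ee_rot: [0.981, -0.193, -0.002, 0.002]
contact_force: [-0.2, -0.4, -1.9]
gripper_width: 16.7
```

```bash
python3 look.py v1 200 200 270 165
```

```text
clk 7.1667 pos [565.83983483 211.15518026 121.4547656 ] F [ 0.28446159 -0.64699609 -1.51122845] M [ 0.03479398  0.07152439 -0.00655442] w 17.09417191721537 q [ 9.81287078e-01 -1.92550175e-01 -1.10140992e-04  2.96637966e-04]
top px=(x/6+167, y/6+151) side: x-396 237 116
```

View pics/v1.png

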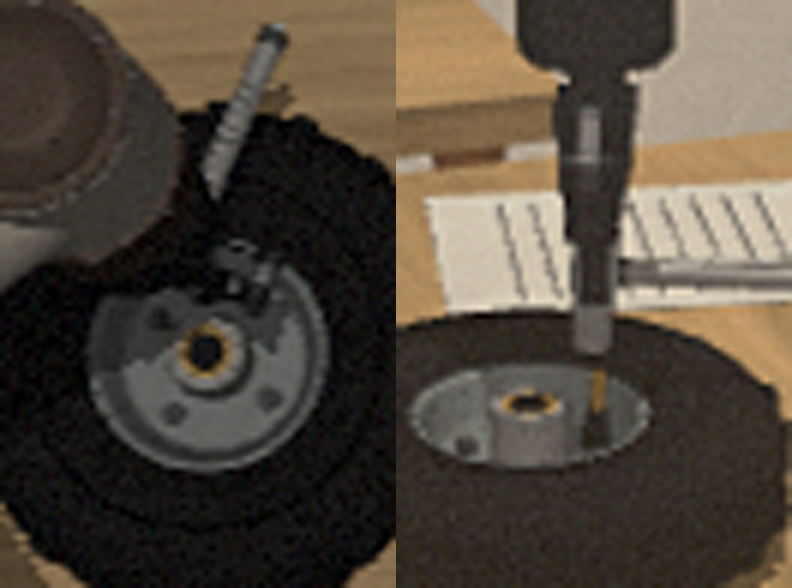

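Run:
```python
from h import *
T=optics.get_image("top");S=optics.get_image("side")
g=np.array([np.cos(-.387),np.sin(-.387),0])
H=np.array([566,212,138.0]); 
tf=lambda u:(u-[167,151]+.4)*6; sf=lambda u:(u-[237,116]+.4)*6+[396,0]
print("T rear",tf(proj(T,H+125*g)),"T head+60",tf(proj(T,H+60*g)))
for d in (58,110): print("S barrel",sf(proj(S,H+d*g)))
print("S mouth",sf(proj(S,H-[0,0,40])),"S tip pred 567.1,212.1,82.3",sf(proj(S,[567.1,212.1,82.3])))
for v in ([1,0,0],[0,1,0],[0,0,1]): print(v,"crop px/mm T",6*(proj(T,H+v)-proj(T,H)),"S",6*(proj(S,H+v)-proj(S,H)))
b=S["frame"][156:186,260:290]; a=T["frame"][150:190,195:220]
cv2.imwrite("pics/v1b.png",np.hstack([cv2.resize(a,(375,600),interpolation=cv2.INTER_CUBIC),cv2.resize(b,(400,600)if 0 else(400,400),interpolation=cv2.INTER_CUBIC).repeat(1,0) if 0 else cv2.copyMakeBorder(cv2.resize(b,(400,400),interpolation=cv2.INTER_CUBIC),0,200,0,0,cv2.BORDER_CONSTANT)]))
```

```text
T rear [274.60679523  23.92001367] T head+60 [223.08506294 144.61137074]
S barrel [713.96852701 271.44611899]
S barrel [818.92852929 273.81734803]
S mouth [597.3887305  342.84236636] S tip pred 567.1,212.1,82.3 [599.44533437 370.92492292]
[1, 0, 0] crop px/mm T [ 0.02959733 -2.03469455] S [ 1.90542079 -0.24481306]
[0, 1, 0] crop px/mm T [-2.06824195  0.02201033] S [-0.64952529 -0.72069635]
[0, 0, 1] crop px/mm T [-0.35755414 -0.35809826] S [-0.00451996 -1.88000523]
```

View pics/v1b.png

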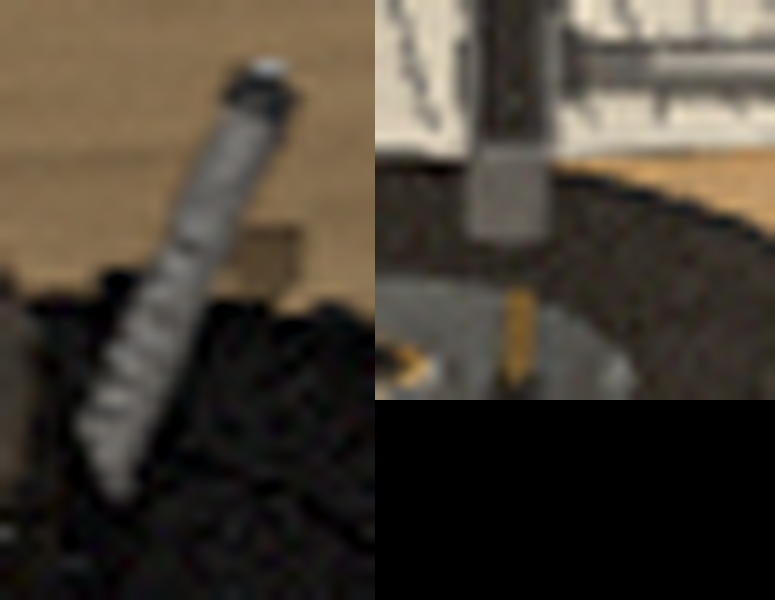

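Both views agree that the mouth must go about +1.5 mm in x. In the side crop the chuck centre is at (510,240) and the valve tip at (521,290). I'll correct that and start feeling downwards.

>>> move_arm --pt "-1 1.5 -0.5 -5 0 0 0" --pt "-1 1.5 -0.5 -10 0 0 0" --pt "-1 1.5 -0.5 -14 0 0 0" --pt "-1 1.5 -0.5 -14 0 0 0"

```text
clock: 7.6
position: [566.7, 211.0, 106.0]
ee_rot: [0.981, -0.192, -0.001, 0.001]
contact_force: [0.0, -0.4, -1.5]
gripper_width: 16.6
```

>>> move_arm --pt "-1 0 0 -0.8 0 0 0" --pt "-1 0 0 -1.6 0 0 0" --pt "-1 0 0 -2.4 0 0 0" --pt "-1 0 0 -3.2 0 0 0" --pt "-1 0 0 -4 0 0 0"

```text
clock: 8.02
position: [567.5, 211.6, 103.4]
ee_rot: [0.981, -0.192, 0.0, -0.0]
contact_force: [0.0, 0.6, -2.4]
gripper_width: 17.2
```

```bash
python3 look.py v2 200 200 270 165
```

```text
clk 8.1167 pos [567.47450187 211.5495922  103.26738607] F [ 0.78159776  0.1481997  -0.32984417] M [ 0.01014389 -0.00867014  0.03102306] w 16.859083913569602 q [ 9.81358844e-01 -1.92184331e-01  2.81817334e-05 -3.28135507e-05]
top px=(x/6+167, y/6+151) side: x-396 237 116
```

View pics/v2.png

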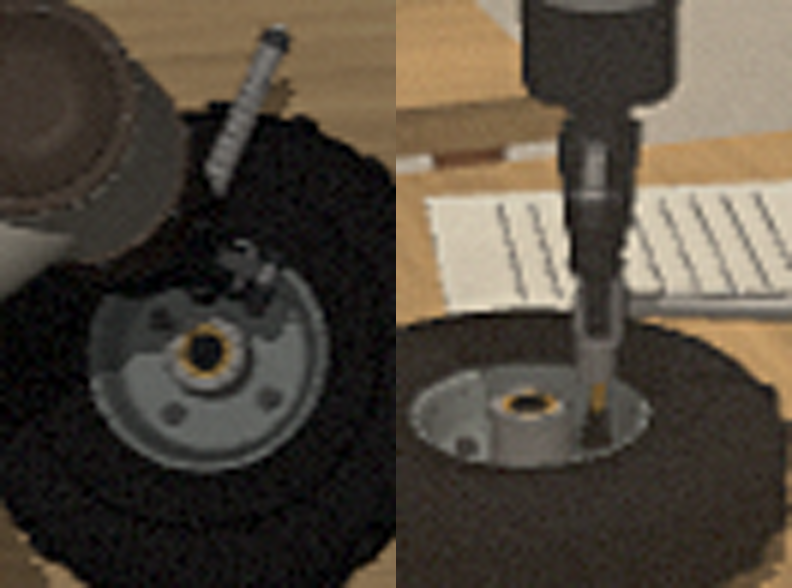

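The stem shows at side crop x≈601 and the chuck is centred at about 597, with no contact yet. I'll nudge a little and continue slowly.

>>> move_arm --pt "-1 0.8 0 0 0 0 0" --pt "-1 0.8 0 -0.6 0 0 0" --pt "-1 0.8 0 -1.2 0 0 0" --pt "-1 0.8 0 -1.8 0 0 0"

```text
clock: 8.45
position: [568.2, 211.5, 101.5]
ee_rot: [0.981, -0.192, -0.0, -0.0]
contact_force: [0.0, -0.4, -2.5]
gripper_width: 17.0
```

>>> move_arm --pt "-1 0 0 -0.6 0 0 0" --pt "-1 0 0 -1.2 0 0 0" --pt "-1 0 0 -1.2 0 0 0"

```text
clock: 8.7
position: [568.1, 211.4, 100.1]
ee_rot: [0.981, -0.192, -0.0, 0.0]
contact_force: [0.6, 0.2, -1.5]
gripper_width: 17.1
```

No contact at 5 mm below the tip height, so the stem is inside the bore. I'll press on towards the seal.

>>> move_arm --pt "-1 0 0 -0.6 0 0 0" --pt "-1 0 0 -1.2 0 0 0" --pt "-1 0 0 -1.8 0 0 0" --pt "-1 0 0 -1.8 0 0 0"

```text
clock: 9.03
position: [568.3, 211.5, 98.5]
ee_rot: [0.981, -0.192, 0.0, 0.0]
contact_force: [0.7, 0.6, -1.0]
gripper_width: 16.9
```

>>> move_arm --pt "-1 0 0 -0.6 0 0 0" --pt "-1 0 0 -1.2 0 0 0" --pt "-1 0 0 -1.8 0 0 0" --pt "-1 0 0 -1.8 0 0 0"

```text
clock: 9.37
position: [568.4, 211.5, 97.1]
ee_rot: [0.981, -0.192, 0.0, -0.0]
contact_force: [-0.9, -0.6, 1.7]
gripper_width: 17.1
```

>>> move_arm --pt "-1 0 0 -0.6 0 0 0" --pt "-1 0 0 -1.2 0 0 0" --pt "-1 0 0 -1.2 0 0 0"

```text
clock: 9.62
position: [568.4, 211.5, 95.9]
ee_rot: [0.981, -0.192, 0.0, -0.0]
contact_force: [-0.6, -0.1, 4.1]
gripper_width: 16.7
```

>>> move_arm --pt "-1 0 0 -0.5 0 0 0" --pt "-1 0 0 -1 0 0 0" --pt "-1 0 0 -1.5 0 0 0" --pt "-1 0 0 -1.5 0 0 0"

```text
clock: 9.95
position: [568.4, 211.5, 94.5]
ee_rot: [0.981, -0.192, 0.0, -0.0]
contact_force: [-2.3, -0.5, 4.7]
gripper_width: 17.2
```

>>> move_arm --pt "-1 0 0 -0.5 0 0 0" --pt "-1 0 0 -1 0 0 0" --pt "-1 0 0 -1 0 0 0"

```text
clock: 10.2
position: [568.4, 211.5, 93.7]
ee_rot: [0.981, -0.192, 0.0, -0.0]
contact_force: [-1.8, -0.9, 7.0]
gripper_width: 16.7
```

>>> move_arm --pt "-1 0 0 -0.5 0 0 0" --pt "-1 0 0 -1 0 0 0" --pt "-1 0 0 -1 0 0 0"

```text
clock: 10.45
position: [568.5, 211.6, 93.0]
ee_rot: [0.981, -0.192, 0.0, -0.0]
contact_force: [-2.2, -1.4, 7.8]
gripper_width: 16.9
```

```bash
python3 look.py v3 215 180 295 165
```

```text
clk 10.55 pos [568.44027359 211.52594549  92.95616568] F [-4.12784984 -0.07020821  8.26911983] M [-0.20265251  0.93167321  0.02989273] w 16.832131420484405 q [ 9.81390624e-01 -1.92021666e-01  3.40186675e-04 -8.17595811e-05]
top px=(x/6+182, y/6+131) side: x-396 262 116
```

View pics/v3.png

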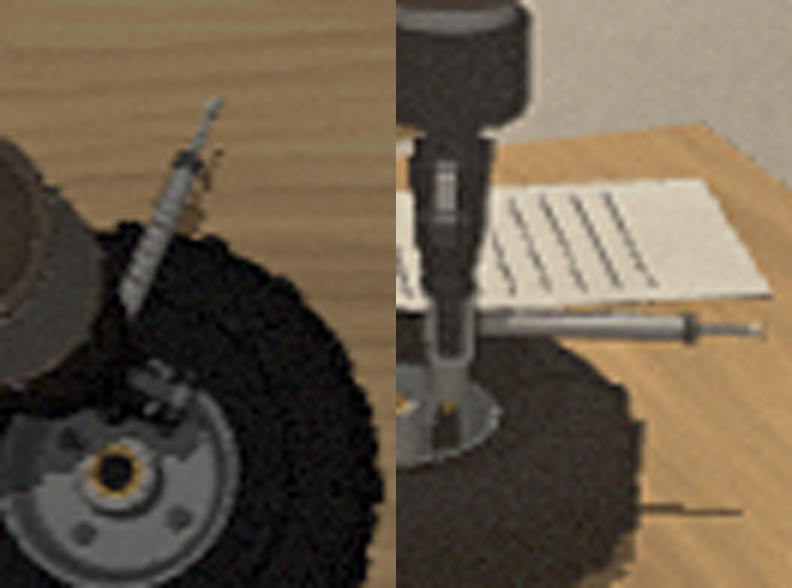

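The rod is out by roughly 27 mm in the side view, with its tip at crop (755,330). Net force is about 10 N. I'll keep going until the stop shows as a stiff rise.

>>> move_arm --pt "-1 0 0 -0.4 0 0 0" --pt "-1 0 0 -0.8 0 0 0" --pt "-1 0 0 -0.8 0 0 0" --pt "-1 0 0 -0.8 0 0 0"

```text
clock: 10.88
position: [568.5, 211.5, 92.4]
ee_rot: [0.981, -0.192, 0.0, -0.0]
contact_force: [-2.3, -0.6, 9.0]
gripper_width: 16.9
```

>>> move_arm --pt "-1 0 0 -0.4 0 0 0" --pt "-1 0 0 -0.8 0 0 0" --pt "-1 0 0 -0.8 0 0 0" --pt "-1 0 0 -0.8 0 0 0"

```text
clock: 11.22
position: [568.7, 211.6, 92.1]
ee_rot: [0.981, -0.192, 0.001, -0.0]
contact_force: [-3.5, -1.7, 10.9]
gripper_width: 16.8
```

>>> move_arm --pt "-1 0 0 -0.3 0 0 0" --pt "-1 0 0 -0.6 0 0 0" --pt "-1 0 0 -0.6 0 0 0" --pt "-1 0 0 -0.6 0 0 0"

```text
clock: 11.55
position: [568.7, 211.6, 91.9]
ee_rot: [0.981, -0.192, 0.001, -0.0]
contact_force: [-3.3, -1.4, 11.8]
gripper_width: 16.9
```

```bash
python3 look.py v4 215 180 295 165;python3 -c "
from h import *
for i in range(3):
  optics.get_image('side'); s=readout.read_state(); print(s['position'],s['contact_force'])"
```

```text
clk 11.65 pos [568.76886008 211.59890865  91.94810828] F [-4.17708974 -0.78954556 11.84136513] M [-3.05194562e-01  1.31198881e+00 -7.14684284e-04] w 16.39936962089643 q [ 9.81440117e-01 -1.91766837e-01  8.46853806e-04 -2.44891355e-04]
top px=(x/6+182, y/6+131) side: x-396 262 116
[568.74268892 211.57985796  91.95651593] [-4.90151756 -0.35129905 12.10084607]
[568.75397759 211.5910935   91.93455399] [-4.65829807 -1.4206819  12.5148602 ]
[568.76756597 211.57131306  91.97744967] [-3.97445686 -1.00268197 12.51174402]
```

View pics/v4.png

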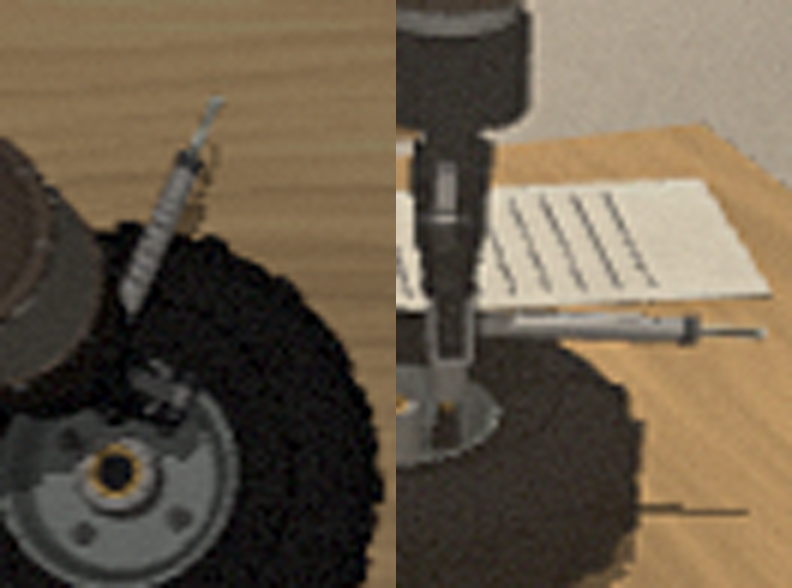

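>>> move_arm --pt "-1 0 0 -0.3 0 0 0" --pt "-1 0 0 -0.6 0 0 0" --pt "-1 0 0 -0.6 0 0 0" --pt "-1 0 0 -0.6 0 0 0"

```text
clock: 12.13
position: [568.9, 211.6, 91.8]
ee_rot: [0.981, -0.192, 0.001, -0.0]
contact_force: [-4.2, -0.7, 14.6]
gripper_width: 17.1
```

```bash
python3 look.py v5 215 180 295 165;python3 -c "
from h import *
for i in range(3):
  optics.get_image('side'); s=readout.read_state(); print(s['position'],s['contact_force'])
a=cv2.imread('pics/v4.png');b=cv2.imread('pics/v5.png');c=cv2.imread('pics/v3.png')
o=[]
for i in (c,a,b): o.append(np.hstack([cv2.resize(i[60:210,130:260],None,fx=1.3,fy=1.3),cv2.resize(i[280:380,640:792],(296,195))]))
cv2.imwrite('pics/cmp.png',np.vstack(o))"
```

```text
clk 12.2333 pos [568.8672794  211.62676066  91.83786732] F [-4.52958436 -1.28936829 13.95610752] M [-0.39922103  1.51134684 -0.02479   ] w 16.837098210899363 q [ 9.81459690e-01 -1.91665648e-01  1.03390326e-03 -2.96671972e-04]
top px=(x/6+182, y/6+131) side: x-396 262 116
[568.87120728 211.617344    91.84923041] [-5.15154238 -1.47733577 14.27327128]
[568.87221009 211.59639738  91.83057384] [-3.87026358 -1.55364815 13.78079165]
[568.87524609 211.60778793  91.84887188] [-4.88741916 -1.69804476 14.21560572]
```

View pics/cmp.png

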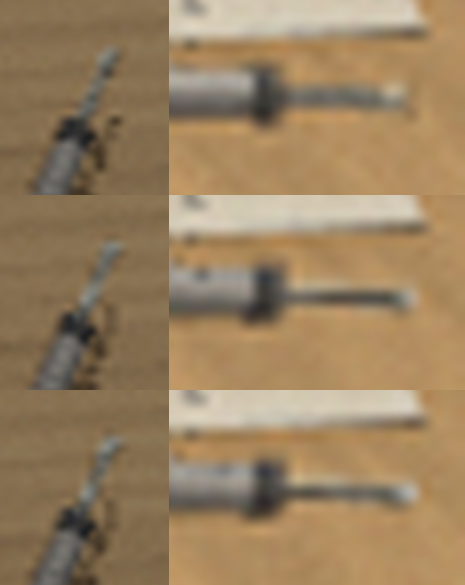

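The stop is reached: 0.1 mm for 2 N, about 15.5 N net, and the rod is unchanged between the two last presses (row 2 and row 3 match). I'll lift straight off.

>>> move_arm --pt "-1 0 0 2 0 0 0" --pt "-1 0 0 5 0 0 0" --pt "-1 0 0 9 0 0 0" --pt "-1 0 0 14 0 0 0" --pt "-1 0 0 20 0 0 0"

```text
clock: 12.8
position: [567.6, 211.2, 108.3]
ee_rot: [0.981, -0.192, -0.001, 0.001]
contact_force: [0.7, 0.9, -2.2]
gripper_width: 16.9
```

>>> move_arm --pt "-1 0 0 10 0 0 0" --pt "-1 0 0 22 0 0 0" --pt "-1 0 0 34 0 0 0" --pt "-1 0 0 42.1 0 0 0" --pt "-1 0 0 42.1 0 0 0"

```text
clock: 13.22
position: [569.4, 212.2, 153.6]
ee_rot: [0.981, -0.192, 0.002, -0.001]
contact_force: [0.1, 0.6, -1.4]
gripper_width: 17.2
```

```bash
python3 look.py v6 205 185 290 150
```

```text
clk 13.3167 pos [568.06189616 211.52646625 151.31962784] F [ 0.07627624  0.10421845 -0.51981014] M [0.00445035 0.03259191 0.05267516] w 16.662252695983106 q [ 9.81332257e-01 -1.92319900e-01 -9.69500884e-05 -2.20503053e-04]
top px=(x/6+172, y/6+136) side: x-396 257 101
```

View pics/v6.png

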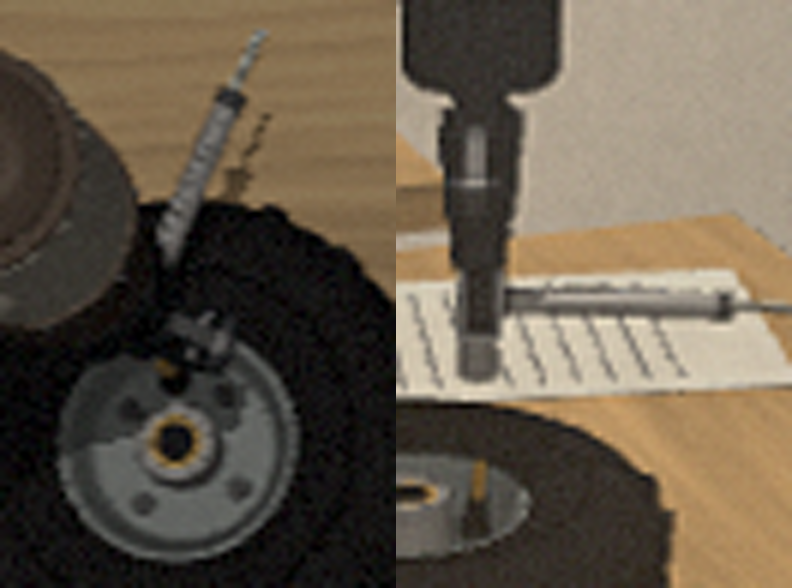

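The gauge is off and level, and the rod is still out. I'll carry it back smoothly.

>>> move_arm --pt "-1 -4 -11 0 0 0 0" --pt "-1 -12 -33 0 0 0 0" --pt "-1 -22 -61 0 0 0 0" --pt "-1 -32 -89 0 0 0 0" --pt "-1 -42 -117 0 0 0 0"

```text
clock: 13.73
position: [524.6, 92.7, 150.3]
ee_rot: [0.981, -0.192, -0.001, 0.001]
contact_force: [1.0, -0.5, -0.9]
gripper_width: 17.3
```

>>> move_arm --pt "-1 -10 -28 0 0 0 0" --pt "-1 -20 -56 0 0 0 0" --pt "-1 -30 -84 0 0 0 0" --pt "-1 -40 -112 0 0 0 0" --pt "-1 -50 -140 0 0 0 0"

```text
clock: 14.15
position: [474.3, -47.3, 150.6]
ee_rot: [0.981, -0.192, -0.001, 0.0]
contact_force: [-1.1, 0.6, -1.4]
gripper_width: 16.9
```

>>> move_arm --pt "-1 -10 -28 0 0 0 0" --pt "-1 -20 -56 0 0 0 0" --pt "-1 -28 -79 0 0 0 0" --pt "-1 -33 -92 0 0 0 0" --pt "-1 -34.3 -96.5 0 0 0 0"

```text
clock: 14.57
position: [439.5, -143.9, 150.5]
ee_rot: [0.981, -0.194, -0.001, 0.0]
contact_force: [0.2, -0.8, -1.3]
gripper_width: 17.0
```

>>> move_arm --pt "-1 0 0 -10 0 0 0" --pt "-1 0 0 -28 0 0 0" --pt "-1 0 0 -48 0 0 0" --pt "-1 0 0 -66 0 0 0" --pt "-1 0 0 -80 0 0 0"

```text
clock: 14.98
position: [440.8, -141.8, 69.7]
ee_rot: [0.981, -0.192, -0.001, 0.0]
contact_force: [0.5, 0.1, -2.3]
gripper_width: 16.9
```

>>> move_arm --pt "-1 0 0 -8 0 0 0" --pt "-1 0 0 -14 0 0 0" --pt "-1 0 0 -18 0 0 0" --pt "-1 0 0 -18 0 0 0"

```text
clock: 15.32
position: [441.8, -141.9, 52.9]
ee_rot: [0.981, -0.192, -0.0, 0.0]
contact_force: [-0.4, 0.0, -1.7]
gripper_width: 16.9
```

```bash
python3 look.py r1 320 220 295 245
```

```text
clk 15.4167 pos [ 442.43934293 -141.99279312   53.78153173] F [ 0.23287111 -0.31885609 -0.66186154] M [ 0.02084956  0.03972666 -0.03089849] w 17.243291453191876 q [ 9.81385377e-01 -1.92048036e-01  5.39236316e-04 -4.64881658e-05]
top px=(x/6+287, y/6+171) side: x-396 262 196
```

View pics/r1.png

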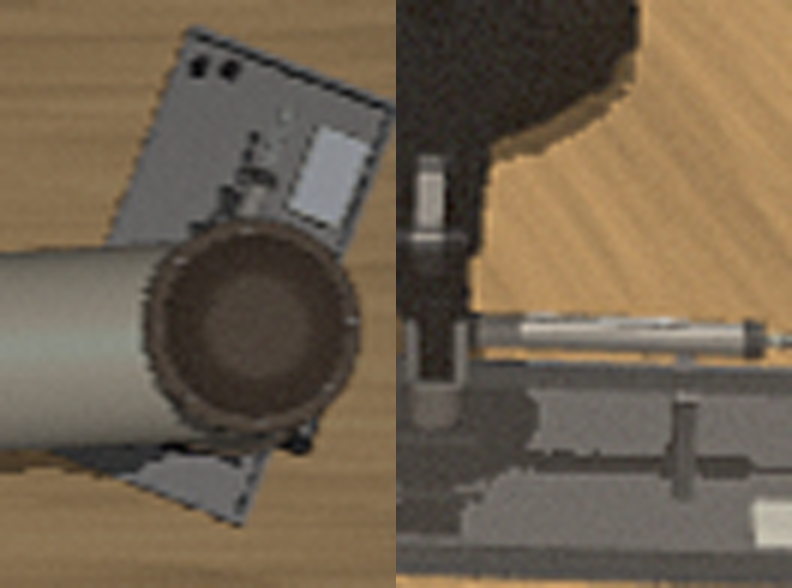

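>>> move_arm --pt "-1 0 0 -7 0 0 0" --pt "-1 0 0 -14 0 0 0" --pt "-1 0 0 -19 0 0 0" --pt "-1 0 0 -22.5 0 0 0" --pt "-1 0 0 -22.5 0 0 0"

```text
clock: 15.83
position: [441.2, -142.0, 29.8]
ee_rot: [0.981, -0.192, -0.001, 0.0]
contact_force: [-0.5, -0.2, -0.9]
gripper_width: 16.8
```

>>> move_arm --pt "-1 0 0 -0.7 0 0 0" --pt "-1 0 0 -1.4 0 0 0" --pt "-1 0 0 -2.1 0 0 0" --pt "-1 0 0 -2.8 0 0 0" --pt "-1 0 0 -2.8 0 0 0"

```text
clock: 16.25
position: [442.0, -142.0, 28.0]
ee_rot: [0.981, -0.192, 0.0, -0.0]
contact_force: [-0.3, 0.3, -1.8]
gripper_width: 16.6
```

>>> move_arm --pt "-1 0 0 -0.5 0 0 0" --pt "-1 0 0 -1 0 0 0" --pt "-1 0 0 -1 0 0 0"

```text
clock: 16.5
position: [442.1, -142.0, 27.3]
ee_rot: [0.981, -0.192, 0.0, 0.0]
contact_force: [-0.3, 1.0, 1.7]
gripper_width: 16.9
```

Contact with the pocket floor is felt at the same height as at the grasp, with about 3 N. I'll look, then release gently.

```bash
python3 look.py r2 320 220 295 245
```

```text
clk 16.6 pos [ 442.10000426 -142.01689132   27.35802383] F [-1.27343721  0.72810021  2.9621833 ] M [ 0.12441085  0.29231429 -0.05932732] w 16.66054654847069 q [ 9.81372387e-01 -1.92114998e-01  2.55031011e-04 -1.72584698e-05]
top px=(x/6+287, y/6+171) side: x-396 262 196
```

View pics/r2.png

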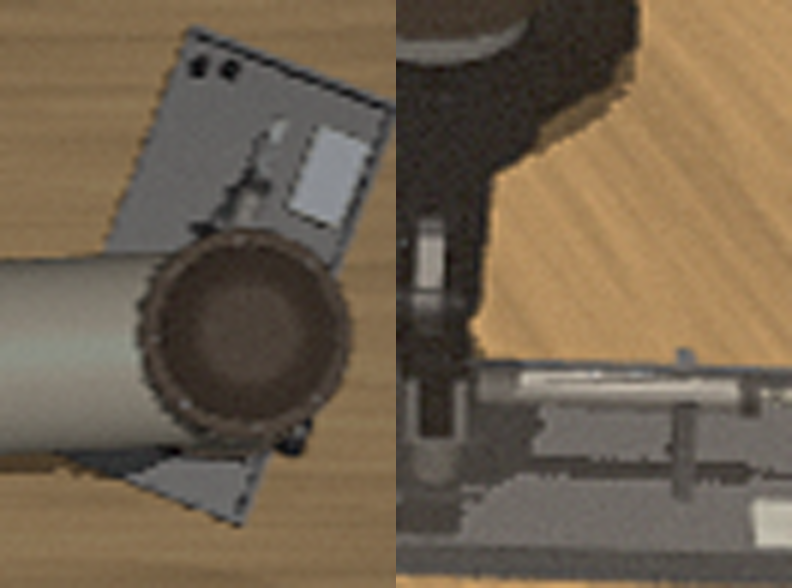

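The barrel sits in the fork (crop 685,390) and the chuck is in the pocket (435,465), as before the pick-up. I'll release now.

>>> move_arm --pt "-0.6 0 0 0 0 0 0" --pt "-0.5 0 0 0 0 0 0" --pt "-0.4 0 0 0 0 0 0" --pt "-0.2 0 0 0 0 0 0" --pt "0 0 0 0 0 0 0"

```text
clock: 17.02
position: [442.0, -142.0, 26.9]
ee_rot: [0.981, -0.192, 0.0, -0.0]
contact_force: [0.1, -0.7, -0.4]
gripper_width: 42.9
```

>>> move_arm --pt "0.1 0 0 0 0 0 0" --pt "0.1 0 0 0 0 0 0" --pt "0.1 0 0 10 0 0 0" --pt "0.1 0 0 25 0 0 0" --pt "0.1 0 0 50 0 0 0"

```text
clock: 17.43
position: [440.1, -142.0, 75.7]
ee_rot: [0.981, -0.192, -0.003, 0.0]
contact_force: [0.4, -0.5, -0.3]
gripper_width: 47.1
```

>>> move_arm --pt "0.1 0 0 35 0 0 0" --pt "0.1 0 0 70 0 0 0" --pt "0.1 0 0 105 0 0 0" --pt "0.1 -10 30 125 0 0 0" --pt "0.1 -15 65 125 0 0 0"

```text
clock: 17.85
position: [429.3, -77.3, 206.8]
ee_rot: [0.981, -0.194, 0.005, -0.001]
contact_force: [0.6, 0.3, -0.6]
gripper_width: 47.3
```

>>> move_arm --pt "0.1 -5 35 0 0 0 0" --pt "0.1 -10 70 0 0 0 0" --pt "0.1 -15 105 0 0 0 0" --pt "0.1 -20 140 0 0 0 0" --pt "0.1 -20 140 0 0 0 0"

```text
clock: 18.27
position: [406.7, 67.3, 202.4]
ee_rot: [0.982, -0.189, 0.001, -0.001]
contact_force: [0.2, -0.0, -0.4]
gripper_width: 47.0
```

```bash
python3 look.py f1 323 214 300 265
python3 - <<'E'
from h import *
T=optics.get_image("top");S=optics.get_image("side")
cv2.imwrite("pics/f2.png",np.hstack([cv2.resize(T["frame"],(400,300)),cv2.resize(S["frame"],(400,300))]))
E
```

```text
clk 18.3667 pos [406.59962459  64.09305728 202.00808185] F [ 0.58222972  0.03871612 -0.65259034] M [-0.05764912 -0.04396109 -0.02318032] w 47.0028207975059 q [ 9.81679071e-01 -1.90541852e-01 -6.47253306e-05 -9.37223764e-06]
top px=(x/6+290, y/6+165) side: x-396 267 216
```

View pics/f1.png

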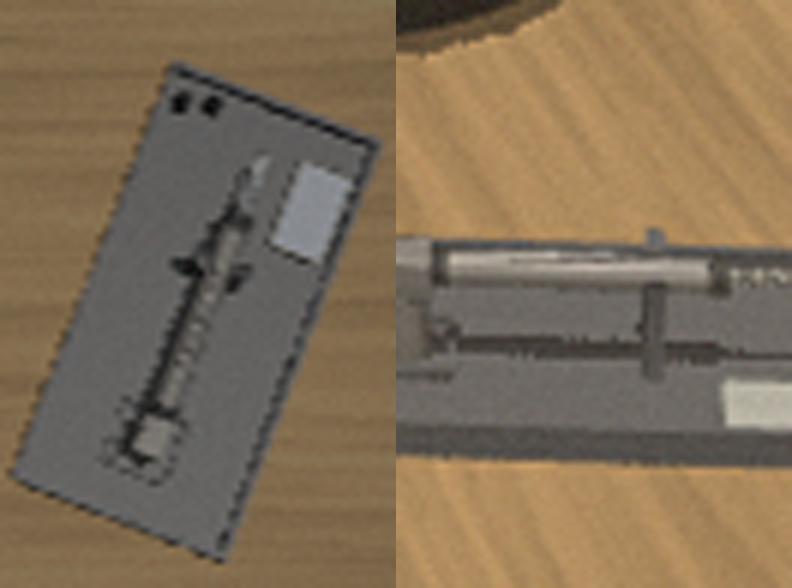

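View pics/f2.png

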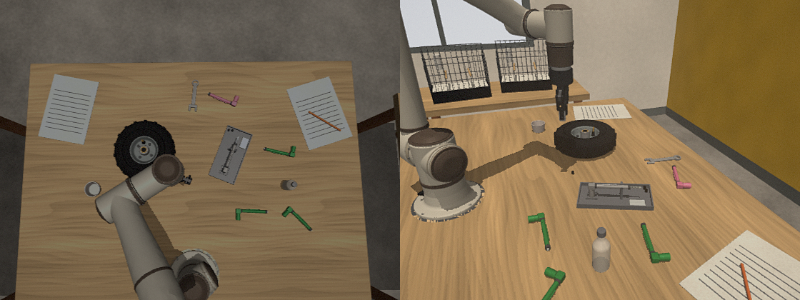

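The gauge lies in its tray: head in the pocket at top crop (150,437), barrel in the fork at (222,262), and the rod still out to (262,160). Everything else is where it was.

```bash
python3 -c "
from h import *
print(workorder.job_done())"
```

```text
the job is handed in; nothing more can be done
None
```

The pressure check is done and handed in at about 18.5 s. I took the bare steel gauge from its tray, pressed it straight down onto the leaning valve until it was fully home, and set it back in the pocket and fork with the rod still out.

- **Pressing:** the chuck slipped over the valve at the first try with no contact on the rim. The seal was felt at the expected height and the stop about 6 mm further down. The most force on the valve was about 15.5 N net. At the stop the chuck moved only 0.1 mm for a further 2 N, and the rod stood the same in two pictures.
- **Set-down:** the chuck met the pocket floor with 3–4 N, at the same height as when I gripped it. The last pictures show the gauge lying as it was, the rod about 28 mm out, the gripper clear, and the other things where they were.
- **Disagreements:** the two cameras differed by about 6 mm on the tray's position. I allowed for this by comparing gripper and gauge in the same picture. While the gauge was pressed home, the wrist felt 4–5 N sideways, probably from the stem's lean, and this was gone once it was lifted off.

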